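# Wind a grinding spindle's star wheel to its mark and check the end float

### The job

On the green grinding head, wind the star wheel by pushing its spokes one after another, those at the top going to the left as seen from the brass spindle nose, until the red spoke points straight up at the white pointer. Then check the spindle's end float by its brass nose: push it fully in towards the star wheel, then pull it fully out, and let go, leaving it out with the red spoke still straight up. Leave everything else on the bench where it lies.

Things in the scene. Friction and masses are not known exactly. Their poses are not given: they have to be found in the camera images.
- head: green grinding-spindle head bolted to the bench. Origin on the bench under the barrel's middle; x runs level along the spindle axis from the brass nose (-x, robot side) to the star wheel (+x, far side), z up, y to the left looking along +x. Base plate 130 by 130, 12 high; barrel 84 diameter, x -40 to 40, axis 115 above the bench
- pointer (a point): top of the white pointer that marks straight up: fixed on the barrel at x = 28 of the head, 185 above the bench; 16 long in x, 7 wide
- star (a joint): angle (rad) of the star wheel's red spoke from straight up, positive towards the head's +y; 0 = straight up at the pointer. Starts at -3.6 to -2.2 and is wound in the growing direction (spokes at the top move to the head's +y); stops at -3.9 and 0.5. Stays where left: about 0.12 N m friction, no detents
- star_hub (a point): centre of the upright star wheel, on the spindle axis at x = 80 of the head, 115 above the bench (turns with it). Five round spokes 14 thick, 72 deg apart, in the plane across the axis, each with a 22 diameter end ball centred 85 from the axis; one spoke and ball red, the others steel with black balls. Hub 48 diameter, 26 thick
- red_tip (a point): centre of the ball at the end of the red spoke
- spindle (a joint): axial position of the spindle (m): 0 = fully in (towards the star wheel, the head's +x) on its inner stop, 0.016 = pulled fully out (the head's -x) on its outer stop. Starts between; about 3 N friction, stays where left
- nose (a point): centre of the brass spindle nose, a level round collar 32 diameter, 30 long along the head's x, on a 20 diameter shaft, 115 above the bench; it can be gripped across its diameter from above. At x = -95 of the head when fully in, -111 when fully out
- scissors_a: bystander: closed steel scissors lying flat, 165 long, 75 wide over the finger rings, 10 high; origin at the pivot, underneath; blades along +x
- scissors_b: bystander: closed scissors with orange finger rings, lying flat, same size and axes as the other pair
- wrench: bystander: steel wrench lying flat, 160 long, handle to its -x
- stone: bystander: new grey grinding stone lying flat, 150 diameter, 22 thick, 22 bore; origin under its centre
- oil: bystander: yellow oil bottle with a red cap, 50 diameter, 110 high, standing; origin under its centre
- pin_pot: bystander: open steel pot, 64 diameter, 60 high; origin under its centre
- brush: bystander: hand brush lying flat, 180 long, handle to its -x

How it is judged:
By the outcome, as a careful person would: the job done as asked, in the order asked, and still so for the second after the job is handed in, with the robot touching nothing.
It also fails if it takes over 64 s, if anything falls off the work surface, if the arm or the gripper's body presses on something with over 40 N, if the wrist force passes 120 N, or if a joint passes its speed limit or range.

### The arm

A 6-joint arm with a two-finger parallel gripper is mounted at the origin on the work surface. World frame = base frame: x ahead of the robot, y to its left, z up, the work surface at z = 0. Lengths are in m, angles in degrees, forces in N, time in s.
With the tool pointing down it reaches from about 0.375 to 0.9 m from the base axis. Payload 3.1 kg.
Tool frame: the origin (TCP) lies between the finger pads; the fingertips stand 11 mm ahead of it and the grasp point (between the pads) lies 8 mm behind it; z points along the fingers, y is the line along which they close (so a half turn about z gives the same grasp; the last joint's range is limited). The gripper opens to 87 mm and grips with 3 to 60 N. Pads are 19 mm wide; open, the fingers measure 117 mm over their backs; the gripper's body (75 mm by 190 mm) begins 51 mm behind the grasp point.
Start: joints at [-82.133, 30.224, 82.088, -0, 67.689, -10.227], TCP at [0.194, -0.594, 0.234] pointing down, gripper open.
Joint ranges: [-176.69, 176.69], [-43.24, 126.21], [12.49, 139.97], [-82, 262], [0, 151.66], [-163.58, 163.58]. Speed limits (degrees/s): [159.86, 159.86, 180, 180, 180, 180].

### API

Orientations are given as a 3x3 rotation matrix whose columns are the frame's x, y, z axes.
In Python, from rig import bot gives the robot as it stands.
- The arm moves only by the tool apply_moves, never from a script. Its argument "steps" is a list that holds one entry, the list of rows, each a list of 7 numbers: the shift along the tool's x, y, z in cm, then the turn, a rotation vector about the tool's x, y, z in degrees, then the gripper command: -1 is shut, 1 is fully open, values between are in proportion. In form: [[[dx, dy, dz, rx, ry, rz, jaw], ...]]. A call has 1 to 20 rows; each row is the pose to reach, as a shift and turn from the pose commanded when the call began, along the tool's axes at that moment; what a row does not reach only later rows make up. A row lasts 1/8 s, in which the tool goes at most 62.5 mm and 10.7 degrees, less where a joint would pass 70% of its speed; a pose out of reach is approached as far as the arm can. A call with a gripper value outside its range is refused whole. The fingers move at their own pace and stop on an object; the grip force is fixed at half the most. Time passes only in rows, so rows that repeat a pose let the fingers close. It gives the time, the measured TCP pose, the force, the opening and the grip force at its end, in the units of the state.
- bot.read_state(): the state, without advancing time (a new reading comes with each control period).
- bot.capture(name): name is "side" or "top" or "wrist"; returns the picture (400x640x3 uint8, blue, green, red); there is no depth.
- bot.camera_model(name): a dict with "intrinsics" (3x3 intrinsics, pixels), "R" (3x3) and "t" (3): a world point X has camera coordinates R X + t. Camera axes: x right, y down, z forward; pixel columns grow to the right and rows downward; lengths in m; the calibration is good to about 2 mm. A picture is of the moment at which its call begins: read the wrist's pose just before it. camera_model takes no time and is no camera call; for the wrist camera it gives the pose at the moment of the call.
- bot.hand_in(): hands the job in; it is judged then, once.
The state is a dict: "time_s": time; "joint_positions": joint angles; "qvel": joint speeds; "tau": joint torques, N m; "position": TCP position; "tcp_rot": TCP orientation; "force": force on the tool from outside, world axes, zero at the start; "moment": the same for the moment, N m; "opening": opening from 0.0 (shut) to 1.0 (fully open); "grasp_force": force on a finger pad.
Only numpy, scipy, OpenCV 4.12 (cv2) and the standard library are available. Lean on these libraries where they do the work, as an engineer would, in place of code of your own. Each camera call takes 0.05 s, during which the arm holds its last target. There are 200 camera calls.

## Working session

There is one attempt and no reset: what is moved stays moved. The work goes in short steps, Python scripts to look and compute and a tool call to move; the robot and the scene stay as the last step left them, time stands still between calls to the robot, and variables do not carry over. Pictures are saved under pics/ and viewed, at most 12 in all, crops included, and the job is handed in when it is done.

Besides the shell and the picture viewer there is one more tool, called after ">>>" by a JSON object that holds its "api" and its "payload", one argument or row to a line. apply_moves: Moves the arm, as the interface text tells. Its arguments: {"type":"object","properties":{"steps":{"type":"array","items":{"type":"array","items":{"type":"array","items":{"type":"number"}}}}},"required":["steps"]}

```bash
mkdir -p pics; python3 - <<'E'
from rig import bot
import cv2,numpy as np
for n in("side","top"):
    im=bot.capture(n);cv2.imwrite(f"pics/{n}0.png",im)
    m=bot.camera_model(n);print(n,np.round(m["intrinsics"],1).tolist(),np.round(m["R"],3).tolist(),np.round(m["t"],3).tolist())
s=bot.read_state();print(s["time_s"],np.round(s["tcp_rot"],3).tolist(),s["position"],s["force"])
E
```

```text
side [[390.9, 0.0, 325.1], [0.0, 390.9, 194.9], [0.0, 0.0, 1.0]] [[-0.998, -0.067, -0.013], [-0.038, 0.701, -0.712], [0.057, -0.71, -0.702]] [0.547, 0.115, 1.426]
top [[453.3, 0.0, 320.1], [0.0, 453.3, 205.7], [0.0, 0.0, 1.0]] [[0.029, -0.999, 0.019], [-0.997, -0.03, -0.072], [0.073, -0.017, -0.997]] [-0.017, 0.542, 1.301]
0.1 [[0.951, 0.311, -0.0], [0.311, -0.951, 0.002], [0.0, -0.002, -1.0]] [ 0.19406413 -0.59345769  0.23267079] [ 0.33711524 -0.33296535 -0.38174566]
```

View pics/side0.png

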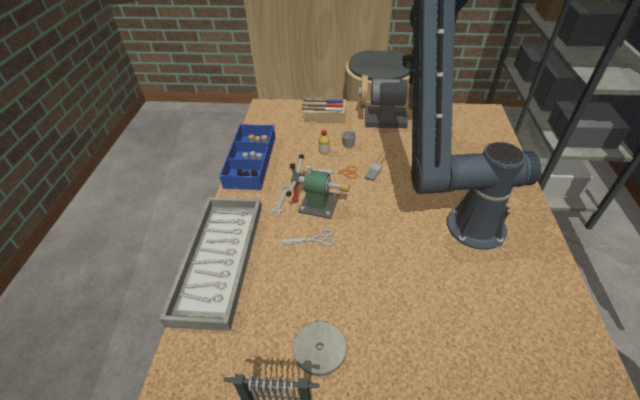

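View pics/top0.png

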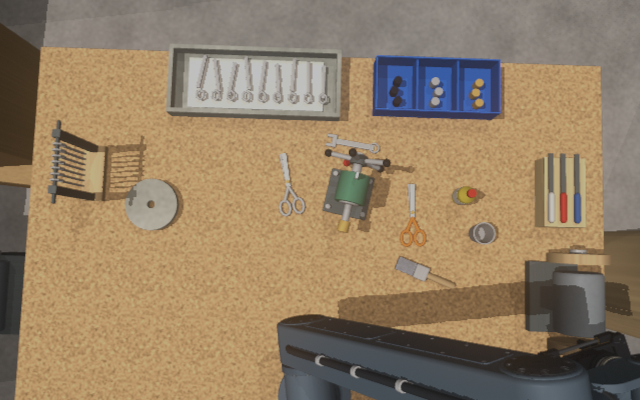

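The top view shows the head at about (350,192), with its nose at (343,226) and its star at about (358,160). In the side view the star is at about (295,180). I'll zoom in on both and measure.

```bash
cat > h.py <<'E'
import cv2,numpy as np
from rig import bot
def ray(n,uv,M=None):
    m=M or bot.camera_model(n);R=np.array(m["R"]);t=np.array(m["t"]);K=np.array(m["intrinsics"])
    d=R.T@np.linalg.solve(K,[uv[0],uv[1],1.]);return -R.T@t,d/np.linalg.norm(d)
def onz(n,uv,z,M=None):
    c,d=ray(n,uv,M);return c+d*(z-c[2])/d[2]
def onplane(n,uv,p,nr,M=None):
    c,d=ray(n,uv,M);return c+d*(np.dot(np.array(p)-c,nr)/np.dot(d,nr))
def proj(n,X,M=None):
    m=M or bot.camera_model(n);p=np.array(m["intrinsics"])@(np.array(m["R"])@np.array(X)+np.array(m["t"]));return p[:2]/p[2]
def two(a,ua,b,ub):
    c1,d1=ray(a,ua);c2,d2=ray(b,ub)
    s=np.linalg.lstsq(np.c_[d1,-d2],c2-c1,rcond=None)[0];p,q=c1+d1*s[0],c2+d2*s[1];return (p+q)/2,np.linalg.norm(p-q)
E
python3 - <<'E'
from h import *
a=cv2.imread("pics/side0.png")[140:225,250:365];b=cv2.imread("pics/top0.png")[125:240,310:400]
a=cv2.resize(a,None,fx=4,fy=4,interpolation=cv2.INTER_CUBIC);b=cv2.resize(b,None,fx=3.7,fy=3.7,interpolation=cv2.INTER_CUBIC)
h=max(a.shape[0],b.shape[0]);f=lambda x:cv2.copyMakeBorder(x,0,h-x.shape[0],0,0,cv2.BORDER_CONSTANT)
cv2.imwrite("pics/z0.png",cv2.hconcat([f(a),f(b)]))
for n in("side","top"):
    im=cv2.imread(f"pics/{n}0.png");H=cv2.cvtColor(im,cv2.COLOR_BGR2HSV)
    for nm,lo,hi in(("green",(60,60,20),(90,255,255)),("red",(0,170,60),(5,255,255)),("brass",(18,130,90),(28,255,255))):
        k=cv2.inRange(H,lo,hi)
        c,l,s,ce=cv2.connectedComponentsWithStats(k)
        print(n,nm,[(s[i].tolist(),ce[i].round(1).tolist()) for i in range(1,c) if s[i,4]>6 and 250<ce[i][0]<400 and 130<ce[i][1]<240])
E
```

```text
side green [([304, 172, 24, 18, 305], [315.6, 179.8])]
side red [([322, 131, 4, 4, 11], [323.4, 132.3]), ([294, 191, 3, 10, 19], [295.3, 195.8])]
side brass [([319, 135, 10, 9, 78], [323.6, 139.3])]
top green [([339, 172, 24, 30, 450], [349.7, 187.3])]
top red [([344, 161, 5, 5, 19], [345.7, 162.7])]
top brass [([337, 220, 13, 13, 101], [343.2, 225.9])]
```

View pics/z0.png

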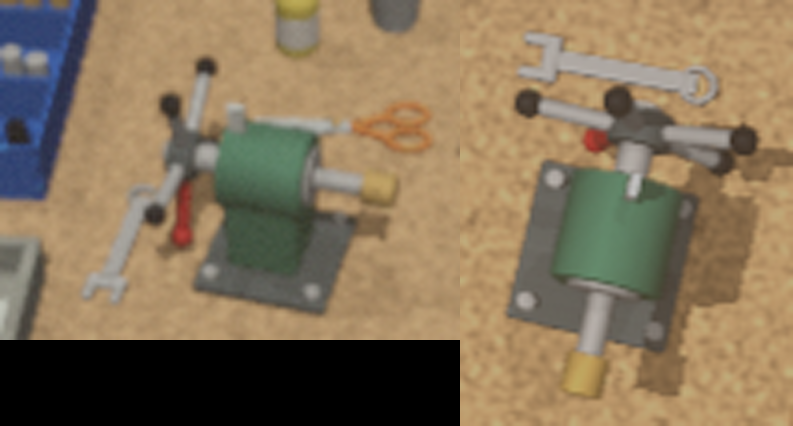

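The zoom shows four plate bolts, the brass nose, and the red spoke pointing down and to +y. I'll compute the head's pose from the bolts in both views, plus the ball angles.

```bash
python3 - <<'E'
from h import *
T=lambda u,v:((u-460+.5)/3.7-.5+310,(v+.5)/3.7-.5+125)
S=lambda u,v:((u+.5)/4-.5+250,(v+.5)/4-.5+140)
B=np.array([onz("top",T(*p),.016) for p in((555,178),(686,210),(525,300),(655,332))])
o=B.mean(0);ax=(B[0]+B[1]-B[2]-B[3])[:2];print("origin",o,"yaw",np.degrees(np.arctan2(ax[1],ax[0])),"side chk S",onz("side",S(211,271),.016),onz("side",S(313,292),.016),B.round(3).tolist())
n,e=two("top",(343.2,225.9),"side",S(380,188));print("nose",n,e)
d=o[:2]-n[:2];print("yaw from nose",np.degrees(np.arctan2(d[1],d[0])),np.linalg.norm(d))
balls={"black top":(T(618,101),S(205,66)),"left":(T(528,103),S(154,213)),"red":(T(595,140),S(182,236)),"right":(T(743,140),S(205,66)),"r2":(T(618,101),S(170,104))}
for k,(a,b) in balls.items():
    p,e=two("top",a,"side",b);print(k,p.round(4),round(e,4))
a=np.degrees(np.arctan2(d[1],d[0]));a=np.radians(a);hx=np.array([np.cos(a),np.sin(a),0]);hy=np.array([-hx[1],hx[0],0]);hub=np.r_[o[:2],.115]+.08*hx
for n_,l in(("top",[(528,103),(618,101),(743,140),(595,140)]),("side",[(205,66),(170,104),(154,213),(182,236)])):
    for q in l:
        p=onplane(n_,T(*q) if n_=="top" else S(*q),hub,hx)-hub
        print(n_,q,"y,z",p@hy,p[2],"ang",np.degrees(np.arctan2(p@hy,p[2])),np.hypot(p@hy,p[2]))
E
```

```text
origin [ 0.5808125  -0.08493514  0.016     ] yaw -12.59875753413656 side chk S [ 0.63724533 -0.04492272  0.016     ] [ 0.53894684 -0.02320537  0.016     ] [[0.641, -0.043, 0.016], [0.619, -0.148, 0.016], [0.543, -0.022, 0.016], [0.521, -0.126, 0.016]]
nose [ 0.48117556 -0.06372442  0.11462349] 0.0028042735319489965
yaw from nose -12.01773535070082 0.10186959458008511
black top [ 0.646  -0.0723  0.2454] 0.0264
left [ 0.6803 -0.0172  0.1177] 0.001
red [ 0.6683 -0.0733  0.0331] 0.0021
right [ 0.6493 -0.1686  0.1647] 0.0019
r2 [ 0.6684 -0.0768  0.195 ] 0.0019
top (528, 103) y,z 0.08685422080889252 0.021866806476184206 ang 75.86864652984545 0.08956457389943163
top (618, 101) y,z 0.027370566543727437 0.10352870794836909 ang 14.808846787275352 0.10708567262889705
top (743, 140) y,z -0.06419252775763225 0.07576498114483131 ang -40.27322371671579 0.09930263333764634
top (595, 140) y,z 0.03063779796711731 -0.05866438854637025 ang 152.423939176714 0.06618296720300017
side (205, 66) y,z -0.058713158084211604 0.05731289339180411 ang -45.691442665475435 0.08204878232589394
side (170, 104) y,z 0.03322337563078414 0.08647485549403731 ang 21.016623003975052 0.0926374293739783
side (154, 213) y,z 0.09294215057053337 0.00912575970397099 ang 84.39224420228452 0.09338909381105653
side (182, 236) y,z 0.03447945794590372 -0.07654434504590092 ang 155.75078112773733 0.0839515918773985
```

The angles fit five spokes 72° apart, with red at about -200°. The spokes at about -54°, -128° and -200° (red) therefore get pushed in turn. First I'll move above the -y side of the star with closed fingers, tool x along head +y.

>>> {"api": "apply_moves", "payload": {
  "steps": [
    [[0,0,-4.6,0,0,0,-1],[54.5,-23.1,-4.6,0,0,-60,-1],[54.5,-23.1,-4.6,0,0,-60,-1],[54.5,-23.1,-4.6,0,0,-60,-1],[54.5,-23.1,-4.6,0,0,-60,-1],[54.5,-23.1,-4.6,0,0,-60,-1],[54.5,-23.1,-4.6,0,0,-60,-1],[54.5,-23.1,-4.6,0,0,-60,-1],[54.5,-23.1,-4.6,0,0,-60,-1],[54.5,-23.1,-4.6,0,0,-60,-1],[54.5,-23.1,-4.6,0,0,-60,-1],[54.5,-23.1,-4.6,0,0,-60,-1],[54.5,-23.1,-4.6,0,0,-60,-1],[54.5,-23.1,-4.6,0,0,-60,-1]]
  ]
}}

```text
time_s: 1.85
position: [0.6394, -0.2064, 0.2795]
tcp_rot: [[0.208, 0.978, -0.001], [0.978, -0.208, 0.0], [-0.0, -0.001, -1.0]]
force: [-0.7, -0.0, -0.7]
opening: 0.003
grasp_force: 0.0
```

>>> {"api": "apply_moves", "payload": {
  "steps": [
    [[0,0,6,0,0,0,-1],[0,0,11.7,0,0,0,-1],[0,0,11.7,0,0,0,-1],[1,0,11.7,0,0,0,-1],[2,0,11.7,0,0,0,-1],[3,0,11.7,0,0,0,-1],[4,0,11.7,0,0,0,-1]]
  ]
}}

```text
time_s: 2.72
position: [0.6477, -0.1835, 0.1727]
tcp_rot: [[0.2, 0.98, 0.0], [0.979, -0.2, -0.037], [-0.036, 0.008, -0.999]]
force: [-24.8, -42.3, 31.5]
opening: 0.005
grasp_force: 23.9
```

```bash
python3 - <<'E'
from h import *
a=bot.capture("side")[130:230,240:370];b=bot.capture("top")[105:240,300:400]
a=cv2.resize(a,None,fx=3.3,fy=3.3,interpolation=cv2.INTER_CUBIC);b=cv2.resize(b,None,fx=3.3,fy=3.3,interpolation=cv2.INTER_CUBIC)
h=max(a.shape[0],b.shape[0]);f=lambda x:cv2.copyMakeBorder(x,0,h-x.shape[0],0,0,cv2.BORDER_CONSTANT)
cv2.imwrite("pics/z1.png",cv2.hconcat([f(a),f(b)]))
E
```

```text
(no output)
```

View pics/z1.png

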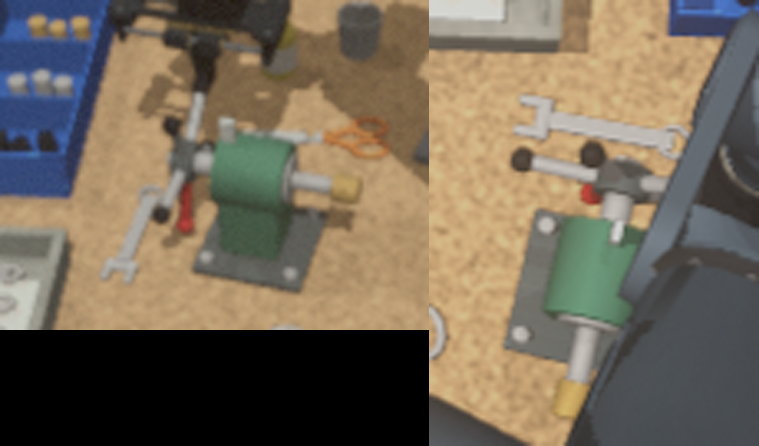

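The side view shows the fingertips sitting on the ball at about (205,90) in the crop. Contact was radial because the tip was too high, and the star hasn't turned. I'll back off, go deeper and push again, rising as the ball rises.

>>> {"api": "apply_moves", "payload": {
  "steps": [
    [[-2,0,0,0,0,0,-1],[-4.5,0,0,0,0,0,-1],[-4.5,0,2.5,0,0,0,-1],[-4.5,0,2.5,0,0,0,-1],[-3.5,0,2.5,0,0,0,-1],[-2.7,0,2.5,0,0,0,-1],[-2,0,2.5,0,0,0,-1],[-1.3,0,2.5,0,0,0,-1],[-0.6,0,2.2,0,0,0,-1],[0,0,1.8,0,0,0,-1]]
  ]
}}

```text
time_s: 4.08
position: [0.6503, -0.1705, 0.1479]
tcp_rot: [[0.206, 0.979, 0.005], [0.978, -0.206, -0.009], [-0.008, 0.007, -1.0]]
force: [-0.9, -7.1, 5.2]
opening: 0.004
grasp_force: 3.7
```

>>> {"api": "apply_moves", "payload": {
  "steps": [
    [[0.8,0,-0.6,0,0,0,-1],[1.6,0,-1.2,0,0,0,-1],[2.4,0,-1.8,0,0,0,-1],[3.2,0,-1.8,0,0,0,-1],[4,0,-1.8,0,0,0,-1],[4.8,0,-1.8,0,0,0,-1],[5.6,0,-1.8,0,0,0,-1],[6.2,0,-1.8,0,0,0,-1],[6.7,0,-1.8,0,0,0,-1],[6.7,0,-1.8,0,0,0,-1]]
  ]
}}

```text
time_s: 5.32
position: [0.6623, -0.0997, 0.1622]
tcp_rot: [[0.206, 0.979, -0.001], [0.979, -0.206, 0.001], [0.001, -0.001, -1.0]]
force: [-0.5, -1.7, 0.6]
opening: 0.003
grasp_force: 0.7
```

```bash
python3 - <<'E'
from h import *
a=bot.capture("side")[130:230,240:370]
cv2.imwrite("pics/z2.png",cv2.resize(a,None,fx=4,fy=4,interpolation=cv2.INTER_CUBIC))
E
```

```text
(no output)
```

View pics/z2.png

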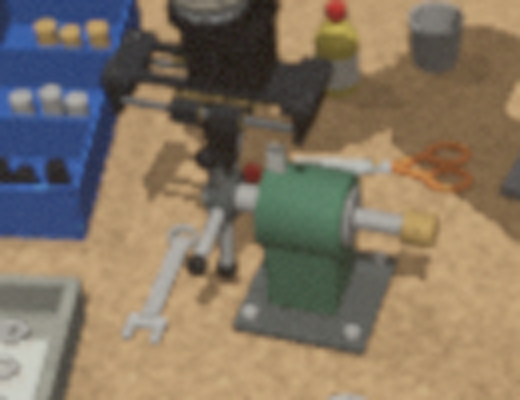

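A's push worked. Red is now behind the shaft at about (252,172) in the crop, on the -y side and low. I'll lift, go back and push the next spoke the same way.

>>> {"api": "apply_moves", "payload": {
  "steps": [
    [[0,0,-4,0,0,0,-1],[0,0,-8.5,0,0,0,-1],[0,0,-8.5,0,0,0,-1],[-6,0,-8.5,0,0,0,-1],[-11.3,0,-8.5,0,0,0,-1],[-11.3,0,-8.5,0,0,0,-1],[-11.3,0,-3,0,0,0,-1],[-11.3,0,2.5,0,0,0,-1],[-11.3,0,2.5,0,0,0,-1],[-10.4,0,2.5,0,0,0,-1],[-9.6,0,2.5,0,0,0,-1],[-8.8,0,2.4,0,0,0,-1],[-8,0,2.2,0,0,0,-1],[-7.2,0,1.8,0,0,0,-1],[-6.4,0,1.2,0,0,0,-1],[-5.6,0,0.6,0,0,0,-1],[-4.8,0,0,0,0,0,-1],[-4,0,0,0,0,0,-1]]
  ]
}}

```text
time_s: 7.62
position: [0.6551, -0.1393, 0.1635]
tcp_rot: [[0.206, 0.978, 0.002], [0.978, -0.206, -0.001], [-0.0, 0.002, -1.0]]
force: [-0.1, -2.8, 1.8]
opening: 0.007
grasp_force: 1.4
```

>>> {"api": "apply_moves", "payload": {
  "steps": [
    [[0.8,0,0,0,0,0,-1],[1.6,0,0,0,0,0,-1],[2.4,0,0,0,0,0,-1],[3,0,0,0,0,0,-1],[3.5,0,0,0,0,0,-1],[3.8,0,0,0,0,0,-1],[3.8,0,0,0,0,0,-1],[3.8,0,-4,0,0,0,-1],[3.8,0,-8.5,0,0,0,-1],[3.8,0,-8.5,0,0,0,-1],[-2,0,-8.5,0,0,0,-1],[-7.3,0,-8.5,0,0,0,-1],[-7.3,0,-8.5,0,0,0,-1]]
  ]
}}

```text
time_s: 9.25
position: [0.6381, -0.2141, 0.2463]
tcp_rot: [[0.211, 0.977, -0.001], [0.977, -0.211, 0.001], [0.001, -0.001, -1.0]]
force: [-0.1, 1.0, -0.1]
opening: 0.002
grasp_force: 0.0
```

```bash
python3 - <<'E'
from h import *
im=bot.capture("side");a=im[130:230,240:370]
cv2.imwrite("pics/z3.png",cv2.resize(a,None,fx=4,fy=4,interpolation=cv2.INTER_CUBIC))
E
```

```text
(no output)
```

View pics/z3.png

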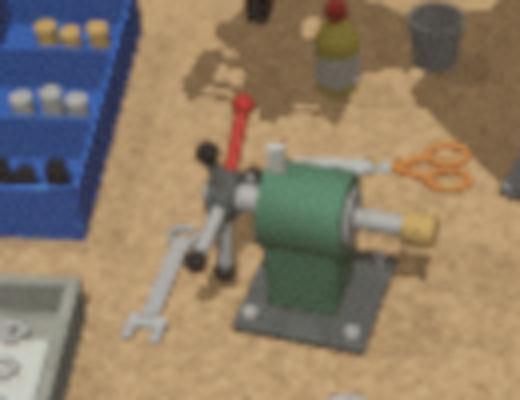

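The red spoke is up on the -y side, ball at (243,102) in the crop, about -50°. I'll push it just short of upright, back off, lift, and measure.

>>> {"api": "apply_moves", "payload": {
  "steps": [
    [[0,0,5.5,0,0,0,-1],[0,0,11,0,0,0,-1],[0,0,11,0,0,0,-1],[0.9,0,11,0,0,0,-1],[1.7,0,11,0,0,0,-1],[2.5,0,10.9,0,0,0,-1],[3.3,0,10.7,0,0,0,-1],[4.1,0,10.3,0,0,0,-1],[4.9,0,9.7,0,0,0,-1],[5.7,0,9.1,0,0,0,-1],[6.4,0,8.5,0,0,0,-1],[7,0,8.5,0,0,0,-1],[7.4,0,8.5,0,0,0,-1],[7.8,0,8.5,0,0,0,-1],[8.1,0,8.5,0,0,0,-1],[8.1,0,8.5,0,0,0,-1],[6,0,8.5,0,0,0,-1],[0,0,8.5,0,0,0,-1],[-4,0,5,0,0,0,-1],[-8,0,0,0,0,0,-1]]
  ]
}}

```text
time_s: 11.8
position: [0.6205, -0.2904, 0.2448]
tcp_rot: [[0.208, 0.978, -0.005], [0.978, -0.208, 0.003], [0.002, -0.006, -1.0]]
force: [1.2, -0.6, 0.8]
opening: -0.001
grasp_force: 0.0
```

```bash
cat > meas.py <<'E'
from h import *
a=np.radians(-12);hx=np.array([np.cos(a),np.sin(a),0]);hy=np.array([-hx[1],hx[0],0]);hub=np.array([.662,-.1025,.115])
def red(n,im):
    H=cv2.cvtColor(im,cv2.COLOR_BGR2HSV);k=cv2.inRange(H,(0,140,60),(6,255,255))|cv2.inRange(H,(174,140,60),(179,255,255))
    m=np.zeros_like(k);q=proj(n,hub+[0,0,.05]).astype(int);cv2.circle(m,tuple(map(int,q)),34,255,-1);k&=m
    c,l,s,ce=cv2.connectedComponentsWithStats(k);i=1+np.argmax(s[1:,4]);return l==i,s[i],ce[i]
if __name__=="__main__":
    out=[]
    for n in("side","top"):
        im=bot.capture(n);k,s,c=red(n,im);print(n,s,c)
        for ang in(-10,-5,0,5):
            r=np.radians(ang);print(ang,proj(n,hub+.085*(np.sin(r)*hy+[0,0,np.cos(r)])).round(1),proj(n,hub+.055*(np.sin(r)*hy+[0,0,np.cos(r)])).round(1))
        u,v=proj(n,hub+[0,0,.05]).astype(int);b=im[v-40:v+50,u-45:u+45];out.append(cv2.resize(b,None,fx=4.4,fy=4.4,interpolation=cv2.INTER_CUBIC))
    cv2.imwrite("pics/m.png",cv2.hconcat(out))
E
python3 meas.py; cp pics/m.png pics/m1.png
```

```text
side [293 157   5  17  45] [295.28888889 163.57777778]
-10 [295.8 157.7] [295.9 164.9]
-5 [295.1 158.7] [295.4 165.5]
0 [294.5 159.9] [295.  166.3]
5 [293.8 161.3] [294.6 167.2]
top [359 152  11   9  59] [364.25423729 155.86440678]
-10 [368.1 156.2] [364.8 157.8]
-5 [365.4 155.5] [363.  157.3]
0 [362.5 154.7] [361.2 156.9]
5 [359.7 154.1] [359.4 156.4]
```

View pics/m1.png

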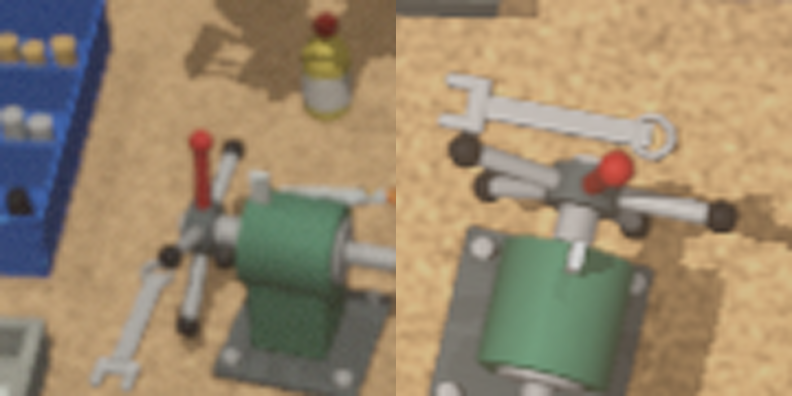

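Red is about 5–7° short, with its ball at (617,168) in the top crop. I'll refine this with a point fit of all the visible balls.

```bash
cat > fit.py <<'E'
from meas import *
from scipy.optimize import least_squares
def black(n,im,exp):
    H=cv2.cvtColor(im,cv2.COLOR_BGR2HSV)
    x,y=exp.round().astype(int);w=im[y-5:y+6,x-5:x+6].astype(float)
    return w
def obs(th0,h0,ids,red_too=True):
    L=[]
    for n in("side","top"):
        im=bot.capture(n);g=im.max(2).astype(float);hs=cv2.cvtColor(im,cv2.COLOR_BGR2HSV)
        for k in ids[n]:
            r=np.radians(th0+72*k);e=proj(n,h0+.085*(np.sin(r)*hy+[0,0,np.cos(r)]))
            if k==0: mk=(((hs[...,0]<7)|(hs[...,0]>173))&(hs[...,1]>140)&(hs[...,2]>50)).astype(float)
            else: mk=np.clip((75-g)/40,0,1)
            for _ in range(4):
                yy,xx=np.mgrid[:400,:640];W=mk*(np.hypot(xx-e[0],yy-e[1])<5.5)
                if W.sum()<3: break
                e=np.array([(W*xx).sum(),(W*yy).sum()])/W.sum()
            L.append((n,k,e,W.sum()))
    return L
def fit(L,th0):
    M={n:bot.camera_model(n) for n in("side","top")}
    def f(p):
        a=p[4];X=np.array([-np.sin(a),np.cos(a),0])
        return np.concatenate([proj(n,p[:3]+.085*(np.sin(r)*X+[0,0,np.cos(r)]),M[n])-e for n,k,e,w in L for r in[p[3]+np.radians(72*k)]])
    s=least_squares(f,[*hub,np.radians(th0),np.radians(-12)],loss="soft_l1")
    return s.x,f(s.x)
if __name__=="__main__":
    L=obs(-6,hub,{"side":[0,1,2,-1],"top":[0,1,-1,2]})
    x,r=fit(L,-6);print("hub",x[:3].round(4),"theta",np.degrees(x[3]).round(2),"yaw",np.degrees(x[4]).round(2))
    for l,q in zip(L,r.reshape(-1,2)):print(l[0],l[1],l[2].round(1),l[3].round(1),q.round(2))
    M=bot.camera_model("wrist");im=bot.capture("wrist");cv2.imwrite("pics/w1.png",im);print(proj("wrist",hub,M))
E
python3 fit.py
```

```text
hub [ 0.6623 -0.1024  0.1116] theta -4.93 yaw -12.14
side 0 [295.2 160.2] 28.0 [-0.12 -0.77]
side 1 [288.3 185.1] 4.6 [-0.15  0.58]
side 2 [292.4 201. ] 3.4 [-0.16 -0.42]
side -1 [302.7 160.1] 0.9 [-0.04  0.45]
top 0 [364.8 155.5] 53.0 [0.34 0.04]
top 1 [331.9 151.3] 0.0 [-0.34  0.1 ]
top -1 [389.8 166.7] 0.1 [-0.3   0.03]
top 2 [337.4 159.6] 0.0 [0.29 0.2 ]
[318.95323257 -47.10426262]
```

```bash
cat > hand.py <<'E'
from fit import *
def run(P,th0):
    L=[]
    for n,off in(("side",0),("top",396)):
        u,v=proj(n,hub+[0,0,.05]).astype(int)
        for k,(x,y) in P[n].items(): L.append((n,k,np.array([u-45+(x-off+.5)/4.4-.5,v-40+(y+.5)/4.4-.5]),1))
    x,r=fit(L,th0);print("hub",x[:3].round(4),"theta",np.degrees(x[3]).round(2),"yaw",np.degrees(x[4]).round(2))
    for l,q in zip(L,r.reshape(-1,2)):print(l[0],l[1],l[2].round(1),q.round(2))
E
python3 -c "
from hand import *
run({'side':{0:(201,141),-1:(234,149),1:(170,256),2:(188,325)},'top':{0:(617,168),1:(465,150),-1:(721,215),2:(487,187)}},-6)"
```

```text
hub [ 0.6634 -0.1008  0.1151] theta -6.81 yaw -11.23
side 0 [295.3 158.7] [-0.39 -0.08]
side -1 [302.8 160.5] [-0.71  0.07]
side 1 [288.2 184.8] [-0.17 -0.18]
side 2 [292.3 200.5] [-0.48 -0.13]
top 0 [365.8 154.8] [-0.13  0.32]
top 1 [331.3 150.7] [0.1  0.41]
top -1 [389.5 165.5] [-0.23  0.36]
top 2 [336.3 159.1] [0.21 0.09]
```

The fit gives θ ≈ -6.8°, about 10 mm at the ball. I'll advance 10 mm past the previous stop.

>>> {"api": "apply_moves", "payload": {
  "steps": [
    [[4,0,5,0,0,0,-1],[8,0,8.5,0,0,0,-1],[13,0,8.5,0,0,0,-1],[15,0,8.5,0,0,0,-1],[15.8,0,8.5,0,0,0,-1],[16.2,0,8.5,0,0,0,-1],[16.5,0,8.5,0,0,0,-1],[16.8,0,8.5,0,0,0,-1],[17,0,8.5,0,0,0,-1],[17.1,0,8.5,0,0,0,-1],[17.1,0,8.5,0,0,0,-1],[16.5,0,8.5,0,0,0,-1],[12,0,8.5,0,0,0,-1],[6,0,7,0,0,0,-1],[0,0,0,0,0,0,-1]]
  ]
}}

```text
time_s: 13.92
position: [0.624, -0.2704, 0.2206]
tcp_rot: [[0.207, 0.978, -0.007], [0.978, -0.207, 0.005], [0.003, -0.008, -1.0]]
force: [0.2, -0.6, 1.0]
opening: 0.005
grasp_force: 0.0
```

```bash
python3 meas.py|grep -v "^[-0-9]"; cp pics/m.png pics/m2.png
```

```text
side [293 158   5  16  49] [295.02040816 164.20408163]
top [358 151  10  10  60] [362.93333333 155.21666667]
```

View pics/m2.png

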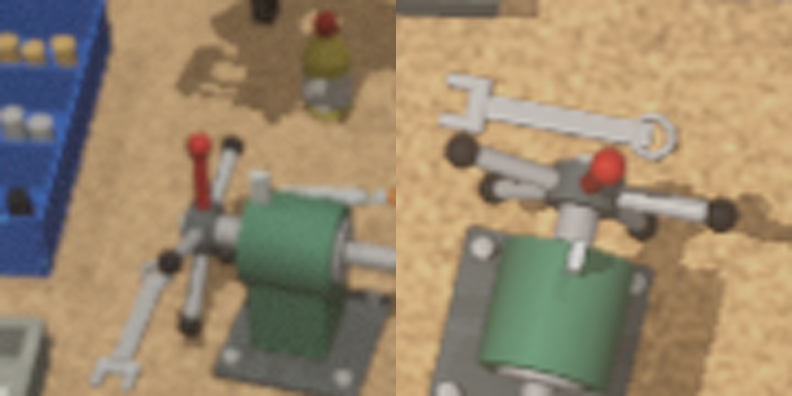

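The red ball is now at (608,166), so it moved about 4°. I'll fit again.

```bash
python3 -c "
from hand import *
run({'side':{0:(199,144),-1:(232,146),1:(170,261),2:(190,324)},'top':{0:(608,166),1:(461,150),-1:(721,214),2:(490,187)}},-3)
b=cv2.imread('pics/m2.png')
"|head -1
```

```text
hub [ 0.6635 -0.1     0.1159] theta -3.91 yaw -11.3
```

>>> {"api": "apply_moves", "payload": {
  "steps": [
    [[4,0,5,0,0,0,-1],[8,0,8.5,0,0,0,-1],[13,0,8.5,0,0,0,-1],[15,0,8.5,0,0,0,-1],[16,0,8.5,0,0,0,-1],[16.8,0,8.5,0,0,0,-1],[17.1,0,8.5,0,0,0,-1],[17.3,0,8.5,0,0,0,-1],[17.5,0,8.5,0,0,0,-1],[17.6,0,8.5,0,0,0,-1],[17.6,0,8.5,0,0,0,-1],[17.6,0,8.5,0,0,0,-1]]
  ]
}}

```text
time_s: 15.52
position: [0.644, -0.1936, 0.1599]
tcp_rot: [[0.08, 0.995, -0.06], [0.961, -0.093, -0.261], [-0.265, -0.037, -0.964]]
force: [-28.2, -80.3, 32.0]
opening: 0.002
grasp_force: 43.5
```

>>> {"api": "apply_moves", "payload": {
  "steps": [
    [[-1,0,0,0,0,0,-1],[-6,0,0,0,0,0,-1],[-12,0,-3,0,0,0,-1],[-17.6,0,-8.5,0,0,0,-1],[-17.6,0,-8.5,0,0,0,-1]]
  ]
}}

```text
time_s: 16.15
position: [0.627, -0.2726, 0.2262]
tcp_rot: [[0.21, 0.978, 0.004], [0.978, -0.21, -0.002], [-0.001, 0.004, -1.0]]
force: [1.2, -0.2, -0.5]
opening: 0.003
grasp_force: 0.0
```

```bash
python3 meas.py|grep -v "^[-0-9]"; cp pics/m.png pics/m3.png
```

```text
side [292 158   5  17  47] [294.78723404 165.10638298]
top [358 151   8  10  55] [361.61818182 155.        ]
```

View pics/m3.png

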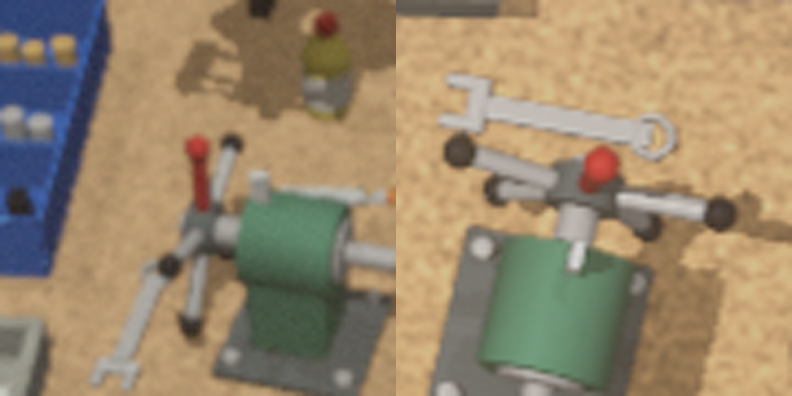

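That push jammed the finger against the next spoke's ball at about -75°, with 80 N at the wrist. It was still under the limit. The red ball is now at (601,165). I'll fit again, and any further touch will come straight down from above between the spokes.

```bash
python3 -c "
from hand import *
run({'side':{0:(197,147),-1:(231,144),1:(169,266),2:(191,323)},'top':{0:(601,165),1:(459,150),-1:(720,214),2:(493,188)}},-1)
for nm in('m1','m2','m3'):
    b=cv2.imread(f'pics/{nm}.png');H=cv2.cvtColor(b,cv2.COLOR_BGR2HSV);k=((H[...,0]<7)|(H[...,0]>173))&(H[...,1]>120)&(H[...,2]>105)
    k=k.astype(np.uint8);k[:, :396]=0;y,x=np.nonzero(k);print(nm,x.mean(),y.mean(),len(x), cv2.minEnclosingCircle(np.c_[x,y].astype(np.float32)))
im=bot.capture('top');m=bot.camera_model('top')
s=cv2.resize(im[165:200,335:375],None,fx=8,fy=8,interpolation=cv2.INTER_CUBIC);g=s.min(2);
k=(g>150).astype(np.uint8);c,l,st,ce=cv2.connectedComponentsWithStats(k)
for i in range(1,c):
  if st[i,4]>100:
    p=ce[i]/8+[335-.44,165-.44];print('white',p,st[i].tolist(),onz('top',p,.185))
"
```

```text
hub [ 0.6635 -0.0997  0.1158] theta -1.46 yaw -11.64
side 0 [294.4 160. ] [-0.26 -0.16]
side -1 [302.1 159.3] [-0.21  0.01]
side 1 [288.  187.1] [-0.29 -0.34]
side 2 [293. 200.] [-0.72  0.22]
top 0 [362.2 154.1] [0.12 0.16]
top 1 [329.9 150.7] [-0.07  0.38]
top -1 [389.2 165.2] [-0.58  0.08]
top 2 [337.7 159.3] [0.49 0.43]
m1 609.0791765637372 172.90815518606493 1263 ((606.9869384765625, 174.17539978027344), 26.517908096313477)
m2 603.4732824427481 170.4478371501272 1179 ((601.5, 172.0), 24.703338623046875)
m3 598.458115183246 168.99912739965097 1146 ((596.0718994140625, 170.4636688232422), 23.82176399230957)
white [356.25897504 169.93566845] [141, 0, 59, 107, 3927] [ 0.62492949 -0.08885027  0.185     ]
white [335.62386097 172.77733668] [0, 49, 21, 35, 597] [ 0.61592564 -0.03607984  0.185     ]
```

```bash
python3 -c "
from h import *
m=bot.camera_model('wrist');R=np.array(m['R']);s=bot.read_state();T=np.array(s['tcp_rot']);p=s['position']
print('cam in tool',T.T@(-R.T@m['t']-p),(R@T).round(2).tolist(),m['intrinsics'],p)
"
```

```text
cam in tool [ 0.07685326  0.00023412 -0.15081389] [[-0.0, 1.0, -0.0], [-0.96, -0.0, -0.28], [-0.28, 0.0, 0.96]] [[314.58299429   0.         320.2880633 ]
 [  0.         314.58299429 201.28349419]
 [  0.           0.           1.        ]] [ 0.62666198 -0.26819594  0.22307456]
```

>>> {"api": "apply_moves", "payload": {
  "steps": [
    [[0,0,-1,0,0,0,-1],[6,0,-1,0,0,0,-1],[11,0,-1,0,0,0,-1],[13.5,0,-1,0,0,0,-1],[13.5,0,-1,0,0,0,-1],[13.5,0,-1,0,0,0,-1],[13.5,0,-1,0,0,0,-1],[13.5,0,-1,0,0,0,-1]]
  ]
}}

```text
time_s: 17.3
position: [0.6545, -0.1389, 0.2338]
tcp_rot: [[0.208, 0.978, -0.0], [0.978, -0.208, -0.0], [-0.0, 0.0, -1.0]]
force: [-1.1, -0.5, 0.2]
opening: 0.009
grasp_force: 0.0
```

```bash
python3 - <<'E'
from meas import *
import pickle
M=bot.camera_model("wrist");im=bot.capture("wrist");cv2.imwrite("pics/w2.png",im);pickle.dump(M,open("w2.pkl","wb"))
h=np.array([.6635,-.1,.1155])
for d in(-3,0,3):
    r=np.radians(d);print(d,proj("wrist",h+.085*(np.sin(r)*hy+[0,0,np.cos(r)]),M).round(1))
print("hub",proj("wrist",h,M),"pointer",proj("wrist",h-.052*hx+[0,0,.07],M))
E
```

```text
-3 [320.9 182.3]
0 [320.9 175.1]
3 [320.9 167.6]
hub [320.69081062 155.40216376] pointer [239.67395486 170.51287494]
```

View pics/w2.png

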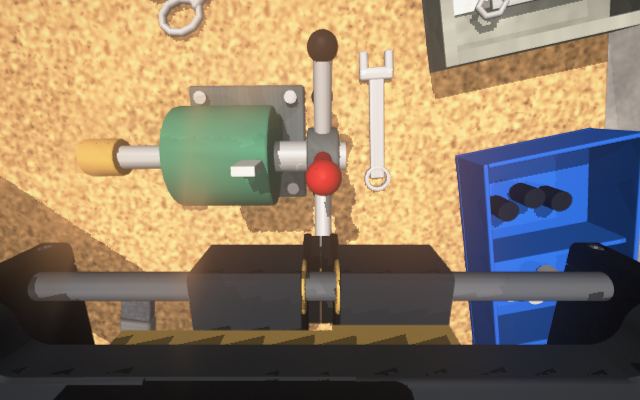

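The wrist view shows the red ball at (323,179), against 175 for upright, and the pointer at (243,171) where predicted. So θ ≈ -1.6°. I'll nudge it gently from straight above.

>>> {"api": "apply_moves", "payload": {
  "steps": [
    [[0,0,4,0,0,0,-1],[0,0,4,0,0,0,-1],[1,0,4,0,0,0,-1],[1.5,0,4,0,0,0,-1],[1.8,0,4,0,0,0,-1],[1.9,0,4,0,0,0,-1],[1.9,0,4,0,0,0,-1],[1.9,0,4,0,0,0,-1]]
  ]
}}

```text
time_s: 18.35
position: [0.659, -0.1191, 0.194]
tcp_rot: [[0.207, 0.978, 0.001], [0.978, -0.207, -0.0], [-0.0, 0.001, -1.0]]
force: [0.4, -2.0, 0.8]
opening: 0.001
grasp_force: 0.8
```

```bash
cat > wr.py <<'E'
from meas import *
M=bot.camera_model("wrist");im=bot.capture("wrist")
H=cv2.cvtColor(im,cv2.COLOR_BGR2HSV);k=(((H[...,0]<7)|(H[...,0]>173))&(H[...,1]>150)&(H[...,2]>60)).astype(np.uint8);k[300:]=0;k[:,:240]=0;k[:,400:]=0
c,l,s,ce=cv2.connectedComponentsWithStats(k);i=1+np.argmax(s[1:,4]);m=(l==i).astype(np.uint8)
# ball = largest inscribed circle
d=cv2.distanceTransform(m,cv2.DIST_L2,5);q=cv2.minMaxLoc(d);print("ball",q[3],q[1],s[i])
h=np.array([.6635,-.1,.1155])
P=[proj("wrist",h+.085*(np.sin(r)*hy+[0,0,np.cos(r)]),M) for r in np.radians([-6,-3,0,3,6])]
print(np.round(P,1).tolist(),"theta",np.interp(-q[3][1],[-p[1] for p in P],[-6,-3,0,3,6]))
E
python3 wr.py
```

```text
ball (323, 228) 21.575197219848633 [ 302  188   43   62 1844]
[[320.7, 247.9], [320.7, 239.9], [320.8, 231.6], [320.8, 223.0], [320.8, 214.1]] theta 1.261514004950471
```

>>> {"api": "apply_moves", "payload": {
  "steps": [
    [[-1.5,0,0,0,0,0,-1],[-2,0,0,0,0,0,-1],[-2,0,-4.5,0,0,0,-1],[-2,0,-4.5,0,0,0,-1],[-2,0,-4.5,0,0,0,-1]]
  ]
}}

```text
time_s: 19.02
position: [0.6539, -0.1385, 0.2384]
tcp_rot: [[0.207, 0.978, -0.001], [0.978, -0.207, 0.001], [0.0, -0.001, -1.0]]
force: [-1.2, 0.7, -0.5]
opening: 0.003
grasp_force: 0.0
```

```bash
python3 wr.py; python3 -c "
from h import *
import pickle
h=np.array([.6635,-.1,.1155]);im=bot.capture('top');H=cv2.cvtColor(im,cv2.COLOR_BGR2HSV);k=cv2.inRange(H,(18,130,90),(28,255,255))
M=bot.camera_model('wrist');w=bot.capture('wrist')
k=cv2.inRange(cv2.cvtColor(w,cv2.COLOR_BGR2HSV),(15,130,90),(28,255,255))[100:240,40:135];k=cv2.morphologyEx(k,cv2.MORPH_OPEN,np.ones((9,9)))
c,l,s,ce=cv2.connectedComponentsWithStats(k);i=1+np.argmax(s[1:,4]);p=ce[i]+[40,100];print(s[i],p,onz('wrist',p,.122,M));print(bot.read_state()['position'])"
```

```text
ball (324, 170) 16.778297424316406 [307 151  35  37 976]
[[322.1, 188.0], [322.2, 181.1], [322.2, 174.0], [322.2, 166.8], [322.2, 159.4]] theta 1.6603635125776253
[  42   38   44   38 1440] [103.66944444 156.31319444] [ 0.48208387 -0.06144803  0.122     ]
[ 0.6535756  -0.13811644  0.23729696]
```

θ is now about +0.6° to +1.6°, which is upright within the measuring error. The nose is at about (0.482, -0.062). I'll go above it with tool x along head -x and open the jaw.

>>> {"api": "apply_moves", "payload": {
  "steps": [
    [[0,0,-3,0,0,0,-1],[0,0,-6,0,0,-5,-1],[3.9,-18.3,-6,0,0,-90,1],[3.9,-18.3,-6,0,0,-90,1],[3.9,-18.3,-6,0,0,-90,1],[3.9,-18.3,-6,0,0,-90,1],[3.9,-18.3,-6,0,0,-90,1],[3.9,-18.3,-6,0,0,-90,1],[3.9,-18.3,-6,0,0,-90,1],[3.9,-18.3,-6,0,0,-90,1],[3.9,-18.3,-6,0,0,-90,1],[3.9,-18.3,-6,0,0,-90,1],[3.9,-18.3,-6,0,0,-90,1],[3.9,-18.3,-6,0,0,-90,1]]
  ]
}}

```text
time_s: 20.92
position: [0.4835, -0.0625, 0.2988]
tcp_rot: [[-0.978, 0.207, -0.0], [0.207, 0.978, 0.0], [0.0, 0.0, -1.0]]
force: [-0.5, -0.6, -0.4]
opening: 1.001
grasp_force: 0.0
```

```bash
cat > n.py <<'E'
from meas import *
s=bot.read_state();M=bot.camera_model('wrist');w=bot.capture('wrist')
k=cv2.inRange(cv2.cvtColor(w,cv2.COLOR_BGR2HSV),(18,140,90),(28,255,255));k=cv2.morphologyEx(k,cv2.MORPH_OPEN,np.ones((7,7)))
q=proj('wrist',[.482,-.0625,.13],M);print('expect',q)
c,l,st,ce=cv2.connectedComponentsWithStats(k)
for i in range(1,c):
    if np.hypot(*(ce[i]-q))<60:
        p=onz('wrist',ce[i],.126,M);d=np.array(s['tcp_rot']).T@(p-s['position']);print(st[i],p,'tool cm',d*100)
E
python3 n.py
```

```text
expect [319.24921291 184.57035974]
[308 171  25  28 672] [ 0.48317718 -0.06180631  0.126     ] tool cm [ 0.0416227   0.05797246 17.27595396]
```

>>> {"api": "apply_moves", "payload": {
  "steps": [
    [[0,0.05,6,0,0,0,1],[0,0.05,12,0,0,0,1],[0,0.05,17,0,0,0,1],[0,0.05,19.2,0,0,0,1],[0,0.05,19.2,0,0,0,1],[0,0.05,19.2,0,0,0,1],[0,0.05,19.2,0,0,0,-1],[0,0.05,19.2,0,0,0,-1],[0,0.05,19.2,0,0,0,-1],[0,0.05,19.2,0,0,0,-1],[0,0.05,19.2,0,0,0,-1],[0,0.05,19.2,0,0,0,-1]]
  ]
}}

```text
time_s: 22.48
position: [0.4836, -0.0621, 0.1068]
tcp_rot: [[-0.979, 0.206, -0.0], [0.206, 0.979, -0.0], [0.0, -0.0, -1.0]]
force: [-2.2, -9.5, -0.7]
opening: 0.406
grasp_force: 5.8
```

>>> {"api": "apply_moves", "payload": {
  "steps": [
    [[0,-0.05,0,0,0,0,-1],[0,-0.1,0,0,0,0,-1],[0,-0.1,0,0,0,0,-1],[0,-0.1,0,0,0,0,-1]]
  ]
}}

```text
time_s: 22.98
position: [0.4832, -0.0637, 0.1067]
tcp_rot: [[-0.979, 0.205, -0.001], [0.205, 0.979, -0.001], [0.0, -0.001, -1.0]]
force: [-1.5, -5.7, -0.7]
opening: 0.358
grasp_force: 30.0
```

>>> {"api": "apply_moves", "payload": {
  "steps": [
    [[-0.2,-0.1,0,0,0,0,-1],[-0.4,-0.1,0,0,0,0,-1],[-0.6,-0.1,0,0,0,0,-1],[-0.8,-0.1,0,0,0,0,-1],[-1,-0.1,0,0,0,0,-1],[-1.2,-0.1,0,0,0,0,-1],[-1.2,-0.1,0,0,0,0,-1]]
  ]
}}

```text
time_s: 23.85
position: [0.4932, -0.0658, 0.1067]
tcp_rot: [[-0.979, 0.206, -0.004], [0.206, 0.979, 0.001], [0.004, 0.0, -1.0]]
force: [-6.3, -1.1, 4.2]
opening: 0.356
grasp_force: 30.0
```

>>> {"api": "apply_moves", "payload": {
  "steps": [
    [[-0.3,0,0,0,0,0,-1],[-0.5,0,0,0,0,0,-1],[-0.5,0,0,0,0,0,-1],[-0.5,0,0,0,0,0,-1]]
  ]
}}

```text
time_s: 24.35
position: [0.4932, -0.0658, 0.1066]
tcp_rot: [[-0.979, 0.205, -0.014], [0.205, 0.979, 0.003], [0.015, 0.0, -1.0]]
force: [-14.4, -1.0, 12.4]
opening: 0.36
grasp_force: 30.0
```

It is on the inner stop: no further motion and the force rising. Now pull out.

>>> {"api": "apply_moves", "payload": {
  "steps": [
    [[0.3,0,0,0,0,0,-1],[0.6,0,0,0,0,0,-1],[0.9,0,0,0,0,0,-1],[1.2,0,0,0,0,0,-1],[1.4,0,0,0,0,0,-1],[1.6,0,0,0,0,0,-1],[1.8,0,0,0,0,0,-1],[2,0,0,0,0,0,-1],[2.2,0,0,0,0,0,-1],[2.2,0,0,0,0,0,-1],[2.2,0,0,0,0,0,-1]]
  ]
}}

```text
time_s: 25.72
position: [0.4777, -0.0627, 0.1068]
tcp_rot: [[-0.978, 0.206, -0.001], [0.206, 0.978, 0.0], [0.001, 0.0, -1.0]]
force: [2.6, 2.4, -4.7]
opening: 0.362
grasp_force: 30.0
```

>>> {"api": "apply_moves", "payload": {
  "steps": [
    [[0.3,0,0,0,0,0,-1],[0.5,0,0,0,0,0,-1],[0.5,0,0,0,0,0,-1],[0.5,0,0,0,0,0,-1]]
  ]
}}

```text
time_s: 26.22
position: [0.4775, -0.0627, 0.1068]
tcp_rot: [[-0.978, 0.207, 0.008], [0.207, 0.978, -0.002], [-0.009, 0.0, -1.0]]
force: [10.8, 2.2, -12.8]
opening: 0.354
grasp_force: 30.0
```

The outer stop is reached after 16 mm of travel with the force rising. Release, lift, and swing away.

>>> {"api": "apply_moves", "payload": {
  "steps": [
    [[-0.2,0,0,0,0,0,-1],[-0.2,0,0,0,0,0,-1],[-0.2,0,0,0,0,0,1],[-0.2,0,0,0,0,0,1],[-0.2,0,0,0,0,0,1],[-0.2,0,0,0,0,0,1],[-0.2,0,0,0,0,0,1],[-0.2,0,-3,0,0,0,1],[-0.2,0,-8,0,0,0,1],[-0.2,0,-14,0,0,0,1],[-0.2,0,-20,0,0,0,1],[4,-10,-22,0,0,0,1],[4,-18,-22,0,0,0,1],[4,-26,-22,0,0,0,1],[4,-26,-22,0,0,0,1]]
  ]
}}

```text
time_s: 28.1
position: [0.3842, -0.2932, 0.3267]
tcp_rot: [[-0.978, 0.206, 0.001], [0.206, 0.978, -0.0], [-0.001, -0.0, -1.0]]
force: [0.4, -0.3, 0.5]
opening: 1.003
grasp_force: 0.0
```

```bash
python3 meas.py|grep -v "^[-0-9]"; cp pics/m.png pics/m4.png
```

```text
side [292 159   5  16  44] [294.52272727 165.22727273]
top [358 150   7  10  53] [360.73584906 154.47169811]
```

View pics/m4.png

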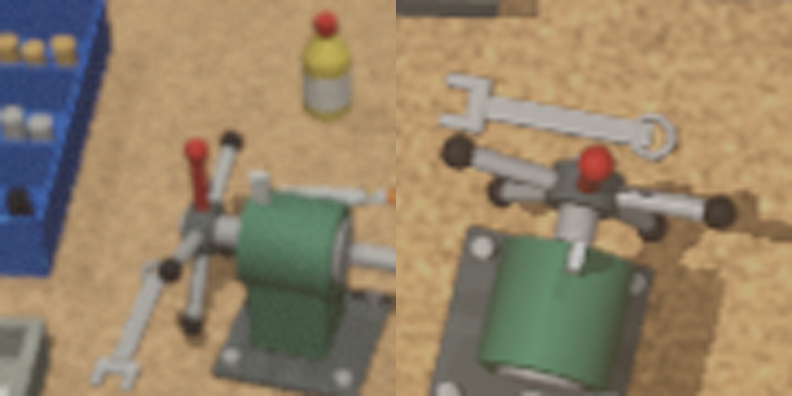

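The red ball is at (596,163), so θ ≈ +0.6°, and the bystanders in view haven't moved. Handing in.

```bash
python3 -c "
from rig import bot
print(bot.hand_in())"
```

```text
the job is handed in; nothing more can be done
None
```

I've handed the job in: the red spoke stands straight up (within about 1–2° by my measurements), and the spindle was pushed fully in, then pulled fully out and let go. It took about 28 s, and one push jammed a fingertip on a neighbouring spoke ball at about 90 N at the wrist (limit 120 N).

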